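# Clear the can rack and clamp its sliding stop

### The job

Someone left a plasterer's float lying in the can rack, between the sliding stop and the row of cans: take it out and lay it flat in the low open tray. Then free the stop's clamp knob, push the stop along the rack until it presses the row of cans firmly against the sprung plate behind it (about 15 N of push, and never more than 35 N on the cans), and turn the knob fully tight again while still pushing, so that the row stays squeezed when you let go. Keep the cans upright and leave the jar and the wrench where they are.

Things in the scene. Friction and masses are not known exactly. Their poses are not given: they have to be found in the camera images.
- rack: long low grey can rack fixed on the bench: floor 12 mm thick, 150 mm wide (x), 600 mm long (y from -260 to +340 mm), dark lips 24 mm high along both sides, 134 mm apart. Origin at bench height. Stop at the -y end, row of two cans at +y. Behind the cans a bracket, bolted anywhere over some 50 mm, carries a sprung plate yielding at most 28 mm; its place and stiffness are not reported.
- carriage: sliding stop: steel block 122 mm wide, 95 mm long (y from -95 to 0 mm), top at 60 mm, front plate up to 86 mm; its front face, which presses the cans, is at y = 0. Axes parallel to the rack's, origin on its centre line at bench height. Slides only along the rack's y, towards the cans at +y; drags with about 2 N when the clamp is free.
- knob_grip (a point): on the clamp knob's axis at the height to grip it, 92 mm above the bench, 65 mm behind the stop's front face. The knob is a black upright bar 66 mm long, 16 mm thick, from 77 to 107 mm above the bench. The point's axes are those of the stop and do not turn with the knob.
- knob (a joint): turn of the clamp knob about the vertical, rad: 0 fully tight (stop locked; the bar then lies along the rack's y), growing anticlockwise seen from above to 1.4 fully free. It grips the rack below about 0.6 and stays where it is left; it takes about 0.3 N m.
- tin: the nearer of the two rectangular steel cans, the one the stop will press on: 110 mm (x) by 60 mm (y, along the rack) by 105 mm tall, cap and strap up to 118 mm; nearly empty, 0.2 kg. Origin at the centre of its underside. The like rear can stands behind it with a gap of about 5 to 22 mm, and there is more slack behind that: feel for it.
- float: the obstacle, a plain wooden plasterer's float lying flat on the rack's floor: board 76 mm (its x) by 120 mm (its y) by 12 mm thick; on it a handle bar along its y, 100 mm long, 26 mm wide, from 35 to 61 mm above the underside, on two posts. 0.25 kg. Origin at the centre of its underside, z up.
- tray: low open grey plastic tray fixed on the bench, 180 mm (its x) by 150 mm (its y), walls 25 mm high and 4 mm thick, floor 4 mm thick. Origin at the centre of its underside. A closed black case of about the same footprint, 50 mm high, stands at the other of the two places on this side.
- case: closed black plastic case, 175 by 140 by 50 mm, fixed on the bench; bystander. Origin at the centre of its underside.
- jar: bystander: glass jar with a steel lid, 72 mm across and 90 mm tall. Origin at the centre of its underside.
- wrench: bystander: steel wrench 180 mm long, lying on the bench. Origin under its middle.
Not all that is in view belongs to the job. What is shaped like the tray but turquoise is not meant.

How it is judged (in metres and radians):
On the way, in this order (a step that is already met when the one before it is completed fails the run):
1. the float lies flat inside the tray, released (x of float in the frame of tray between -0.045 and 0.045 m and y of float in the frame of tray between -0.05 and 0.05 m and z of float in the frame of tray between -0.005 and 0.012 m and angle between float's own z axis and vertical below 0.12 rad and contact force between the fingers and float below 0.3 N), for 0.2 s.
2. the knob is free and the stop is pressing on the cans (value of joint knob above 0.8 rad and contact force between carriage and tin above 5 N), for 0.1 s.
At the end, for the whole second after the job is handed in: the float lies flat (within 0.12 rad) on the tray's floor with its centre within 45 mm (x) and 50 mm (y) of the tray's; the knob is within 0.25 rad of fully tight; the released stop still presses on the nearer can with 5 to 25 N and is at rest; the can stands upright within 0.1 rad (x of float in the frame of tray between -0.045 and 0.045 m and y of float in the frame of tray between -0.05 and 0.05 m and z of float in the frame of tray between -0.005 and 0.012 m and angle between float's own z axis and vertical below 0.12 rad and value of joint knob below 0.25 rad and contact force between carriage and tin between 5 and 25 N and linear speed of carriage below 0.005 m/s and linear speed of float below 0.01 m/s and angle between tin's own z axis and vertical below 0.1 rad); the robot touches nothing.
It fails at once if the cans are crushed: the stop presses on them with more than 35 N (contact force between carriage and tin above 35 N).
It fails at once if a bystander (jar or wrench) is shifted by more than 30 mm (distance of any of jar, wrench from where it was at the start of the episode above 0.03 m).
It also fails if it takes over 64 s, if anything falls off the work surface, if the arm or the gripper's body presses on something with over 40 N, if the wrist force passes 120 N, or if a joint passes its speed limit or range.

### The arm

A 6-joint arm with a two-finger parallel gripper is mounted at the origin on the work surface. World frame = base frame: x ahead of the robot, y to its left, z up, the work surface at z = 0. Lengths are in mm, angles in rad, forces in N, time in s.
With the tool pointing down it reaches from about 425 to 925 mm from the base axis. Payload 12.5 kg.
Tool frame: the origin (TCP) lies midway between the tips of the shut fingers; the grasp point (between the pads) lies 19 mm behind it; z points along the fingers, y is the line along which they close (so a half turn about z gives the same grasp; the last joint's range is limited). The gripper opens to 85 mm and grips with 20 to 120 N. Pads are 22 mm wide; open, the fingers measure 114 mm over their backs; the gripper's body (76 mm by 85 mm) begins 54 mm behind the grasp point. The pads swing forward as they close: fully open they stand 13 mm farther back than shut.
Start: joints at [1.197, 0.491, 1.559, -0, 1.092, -0.106], TCP at [165.363, 602.744, 231.327] pointing down, gripper open.
Joint ranges: [-3.1, 3.1], [-0.84, 2.19], [0.05, 2.79], [-1.13, 4.28], [0.06, 2.93], [-2.69, 2.69]. Speed limits (rad/s): [2.22, 2.22, 2.79, 3.14, 3.14, 3.14].

### API

Orientations are given as a unit quaternion [w, x, y, z].
In Python, from plant import bot gives the robot as it stands. The module is installed in compiled form; this text tells all that it offers.
- The arm moves only by the tool drive_tool, never from a script. Its argument "steps" is a list of rows, each an object with "xyz": the shift along the tool's x, y, z in cm, a list of three; "rot": the turn, a rotation vector about the tool's x, y, z in degrees, a list of three; "fingers": the closure, from -1 (fully open) to 1 (shut). A call has 1 to 12 rows; each row shifts and turns the commanded pose from where the row before left it, along the tool's axes as they then stand; what a row does not reach is not made up. A row lasts 1/10 s, in which the tool goes at most 50 mm and 8.59 degrees, less where a joint would pass 70% of its speed; a pose out of reach is approached as far as the arm can. A call with a gripper value outside its range is refused whole. The fingers move at their own pace and stop on an object; the grip force is fixed at half the most. Time passes only in rows, so rows that do not move let the fingers close. It gives the time, the measured TCP pose, the force, the opening and the grip force at its end, in the units of the state.
- bot.get_state(): the state, without advancing time (a new reading comes with each control period).
- bot.capture(name): name is "side" or "top" or "wrist"; returns the picture (480x640x3 uint8, blue, green, red); there is no depth.
- bot.calibration(name): a dict with "fov_y" (degrees; the focal length in pixels is half the picture's height over the tangent of half this angle, whatever the lens; pixels are square), "cx", "cy" (the principal point, pixels), "k1" (the pictures are not rectified: a ray, as slopes to the right and down, at radius r is drawn at 1 + k1 r^2 times it, then the intrinsics apply), "eye" and "rotation" of the camera in the world; the wrist camera has in their place "mount" (4x4, takes a point from camera to tool coordinates, whose origin is the TCP and whose axes are the flange's). Camera axes: x right, y down, z forward; pixel columns grow to the right and rows downward; lengths in mm; the calibration is good to about 2 mm. A picture is of the moment at which its call begins: read the wrist's pose just before it. calibration takes no time and is no camera call.
- bot.close_job(): hands the job in; it is judged then, once.
The state is a dict: "t": time; "joints": joint angles; "qvel": joint speeds; "tau": joint torques, N m; "eef_pos": TCP position; "eef_rot": TCP orientation; "wrist_force": force on the tool from outside, world axes, zero at the start; "moment": the same for the moment, N m; "width": finger opening in mm; "grasp_force": force on a finger pad.
Only numpy, scipy, OpenCV 4.12 (cv2) and the standard library are available. Lean on these libraries where they do the work, as an engineer would, in place of code of your own. Each camera call takes 0.05 s, during which the arm holds its last target. There are 200 camera calls.

## Working session

There is one attempt and no reset: what is moved stays moved. The work goes in short steps, Python scripts to look and compute and a tool call to move; the robot and the scene stay as the last step left them, time stands still between calls to the robot, and variables do not carry over. Pictures are saved under pics/ and viewed, at most 10 in all, crops included, and the job is handed in when it is done.

Besides the shell and the picture viewer there is one more tool, called after "Call:" in YAML: its name, and indented under it one key for each argument. drive_tool: Moves the arm, as the interface text tells. Its arguments: {"type":"object","properties":{"steps":{"type":"array","items":{"type":"object","properties":{"xyz":{"type":"array","items":{"type":"number"}},"rot":{"type":"array","items":{"type":"number"}},"fingers":{"type":"number"}}}}},"required":["steps"]}

```bash
mkdir -p pics; cat > h.py <<'E'
import numpy as np, cv2
from scipy.spatial.transform import Rotation as R
from plant import bot
def cam(n, st=None):
    c=bot.calibration(n); f=240/np.tan(np.radians(c["fov_y"])/2)
    if n=="wrist":
        M=np.array(c["mount"]); q=st["eef_rot"]; Rt=R.from_quat([q[1],q[2],q[3],q[0]]).as_matrix()
        return c,f,Rt@M[:3,3]+np.array(st["eef_pos"]),Rt@M[:3,:3]
    return c,f,np.array(c["eye"]),np.array(c["rotation"])
def ray(n,uv,st=None):
    c,f,e,Rm=cam(n,st); K=np.array([[f,0,c["cx"]],[0,f,c["cy"]],[0,0,1.]])
    p=(np.atleast_2d(uv)-[c["cx"],c["cy"]])/f; s=p.copy()
    for _ in range(30): s=p/(1+c["k1"]*(s**2).sum(1,keepdims=True))
    return e,np.c_[s,np.ones(len(s))]@Rm.T
def onplane(n,uv,z,st=None):
    e,d=ray(n,uv,st); return e+d*((z-e[2])/d[:,2])[:,None]
def proj(n,P,st=None):
    c,f,e,Rm=cam(n,st); q=(np.atleast_2d(P)-e)@Rm; s=q[:,:2]/q[:,2:]
    return s*(1+c["k1"]*(s**2).sum(1,keepdims=True))*f+[c["cx"],c["cy"]]
E
python3 - <<'E'
from h import *
st=bot.get_state(); print(st)
for n in("top","side","wrist"):
    print(n,bot.calibration(n)); cv2.imwrite(f"pics/{n}0.png",bot.capture(n))
E
```

```text
{'t': 0.0, 'joints': array([ 1.19738345e+00,  4.91578895e-01,  1.55945600e+00,  5.54027261e-06,
        1.09172416e+00, -1.05616515e-01]), 'qvel': array([-8.40606601e-04, -1.88951418e-04,  4.05036288e-05, -2.43965119e-04,
       -3.64358461e-04,  6.42632910e-05]), 'tau': array([ 1.39901615e-03, -6.18455529e+01, -2.61596829e+01, -2.20891269e-05,
        3.98968550e-03,  6.66233362e-06]), 'eef_pos': array([165.28033971, 602.50719745, 230.71347995]), 'eef_rot': array([-1.40740129e-04,  1.33499680e-01,  9.91048685e-01, -5.65966493e-04]), 'wrist_force': array([ 0.50728191, -0.10877341,  0.15562022]), 'moment': array([-0.008904  , -0.00572009,  0.02083134]), 'grasp_force': 0.0, 'width': 85.47989508315864}
top {'fov_y': 50.91944751625006, 'cx': 315.8784695142392, 'cy': 219.55700094479724, 'k1': -0.012796162530990234, 'eye': array([ 281.38665992,  -51.95303369, 1186.68847194]), 'rotation': array([-0.05927145,  0.70577061, -0.70362548,  0.0573229 ])}
side {'fov_y': 46.40874212530015, 'cx': 318.5669689522776, 'cy': 240.4422926186617, 'k1': -0.13753164134508503, 'eye': array([  229.51475567, -1035.2064537 ,   865.56006678]), 'rotation': array([-0.44720644,  0.88654277, -0.11019076,  0.04366149])}
wrist {'fov_y': 68.43413721051992, 'cx': 318.22489626238183, 'cy': 236.57832423915403, 'k1': -0.06227742919837234, 'mount': array([[ 5.19018389e-04, -9.46036486e-01, -3.24059715e-01,
         8.31883889e+01],
       [ 9.99999666e-01,  6.95547811e-04, -4.28919068e-04,
        -9.35630047e-01],
       [ 6.31172113e-04, -3.24059384e-01,  9.46036531e-01,
        -1.42885121e+02],
       [ 0.00000000e+00,  0.00000000e+00,  0.00000000e+00,
         1.00000000e+00]])}
```

View pics/top0.png

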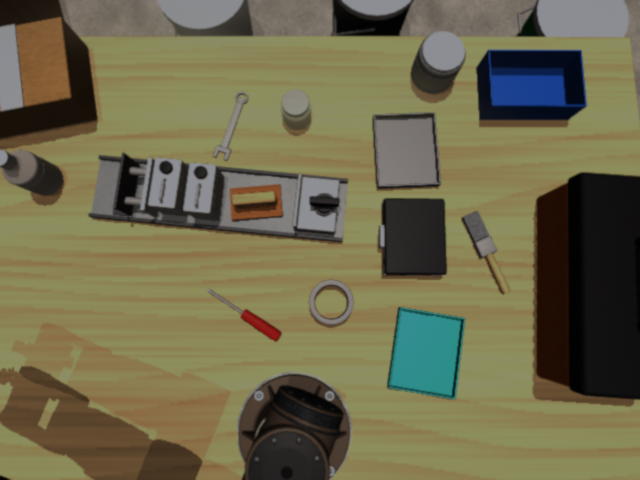

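View pics/side0.png

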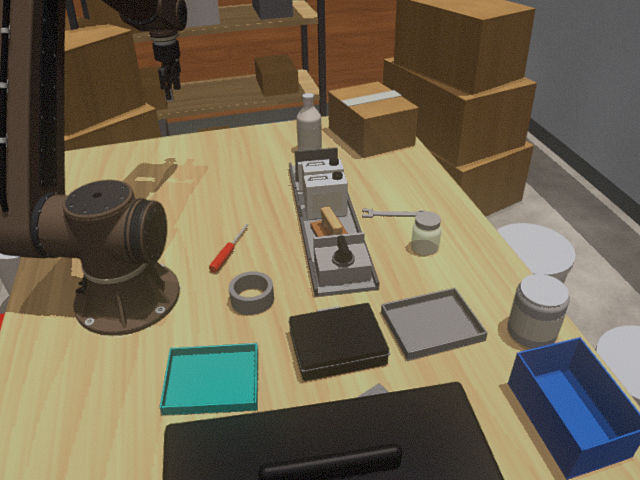

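The top view shows:
- The rack runs from (95,190) to (345,210), with the float at (256,202), the stop at (318,205) and the knob at (324,201).
- Tray candidates are the grey one at (406,150), the turquoise one at (427,352) and the deep blue box at (530,85). The grey, low, open one fits, and the black case at (414,237) stands beside it.

I'll confirm it in an enlarged crop and measure.

```bash
python3 - <<'E'
s=open('h.py').read()
s=s.replace('return c,f,np.array(c["eye"]),np.array(c["rotation"])','q=c["rotation"]; return c,f,np.array(c["eye"]),R.from_quat([q[1],q[2],q[3],q[0]]).as_matrix()')
open('h.py','w').write(s)
from h import *
im=cv2.imread('pics/top0.png')
print(proj("top",[[0,0,0],[165,602,231]]),proj("side",[[0,0,0],[165,602,231]]))
hsv=cv2.cvtColor(im,cv2.COLOR_BGR2HSV)
for p in [(406,150),(240,202),(256,199),(310,190),(325,201),(107,190),(219,170),(345,210),(201,180),(140,188),(125,170)]: print(p,hsv[p[1],p[0]])
cr=im[80:260,85:455]; cv2.imwrite('pics/crop1.png',cv2.resize(cr,None,fx=2.16,fy=2.16,interpolation=cv2.INTER_CUBIC))
E
```

```text
[[293.55789026 430.85436619]
 [-36.55510128 365.53051397]] [[127.39029058 297.92672215]
 [174.2908802   99.45259618]]
(406, 150) [ 11  16 124]
(240, 202) [ 20 122 138]
(256, 199) [ 25 107 141]
(310, 190) [113  14 149]
(325, 201) [ 8 22 46]
(107, 190) [ 15   9 113]
(219, 170) [15 29 35]
(345, 210) [ 25  67 133]
(201, 180) [120   6 137]
(140, 188) [ 15   9 113]
(125, 170) [0 0 7]
```

View pics/crop1.png

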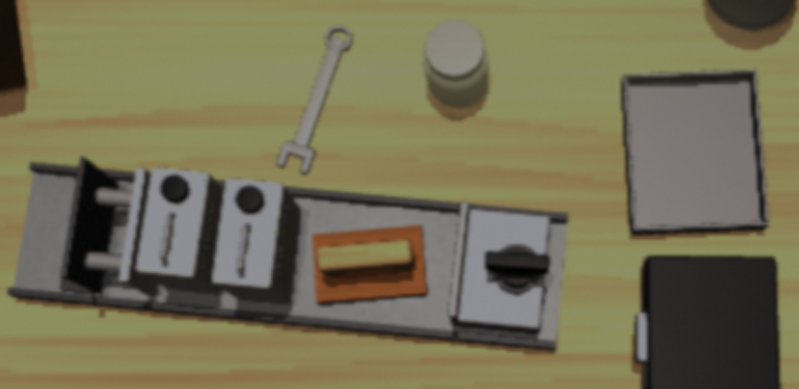

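The crop confirms the grey tray at crop (695,152), a plain low open tray next to the black case. It also shows the float board at (370,265) with its handle at (365,256). The knob bar at (517,262) lies along the rack, so it is tight. The jar is at (455,60) and the wrench at (318,100).

```bash
python3 - <<'E'
from h import *
im=cv2.imread('pics/top0.png'); hsv=cv2.cvtColor(im,cv2.COLOR_BGR2HSV)
C=lambda l:np.array(l,float)/2.16+[85,80]
def show(n,px,z):
    P=onplane("top",px,z)[:,:2]; c=P.mean(0); r=cv2.minAreaRect(P.astype(np.float32)); print(n,P.round(0).tolist(),'c',c.round(1),'rect',np.round(r[0],1),np.round(r[1],1),round(r[2],1)); return P
def blob(mask,box):
    m=np.zeros(mask.shape,np.uint8); x0,y0,x1,y1=box; m[y0:y1,x0:x1]=mask[y0:y1,x0:x1]
    ct=max(cv2.findContours(m,cv2.RETR_EXTERNAL,cv2.CHAIN_APPROX_NONE)[0],key=cv2.contourArea)
    return ct[:,0,:].astype(float)
fl=blob(cv2.inRange(hsv,(3,90,40),(30,255,255)),(226,182,286,224))
def rect(n,px,z):
    P=onplane("top",px,z)[:,:2]; r=cv2.minAreaRect(P.astype(np.float32)); print(n,np.round(r[0],1),np.round(r[1],1),round(r[2],1))
fm=cv2.inRange(hsv,(3,150,30),(18,255,255)); rect('board',blob(fm,(226,182,286,224)),24); rect('all',fl,24)
hm=cv2.inRange(hsv,(19,60,90),(32,255,255)); rect('handle',blob(hm,(226,188,282,212)),70)
show('rack24',C([[32,164],[567,215],[555,349],[10,293]]),24)
show('tray',C([[623,75],[756,72],[766,228],[630,233]]),25)
show('boardman',C([[313,234],[423,227],[427,295],[316,301]]),24)
show('handleman',C([[318,251],[412,240],[412,263],[318,271]]),73)
show('plate86',C([[463,205],[455,325]]),86)
show('knob107',C([[486,252],[548,254],[548,271],[486,270]]),107)
show('tin105',C([[225,180],[283,187],[272,289],[213,283]]),105)
show('rear105',C([[150,169],[210,175],[196,278],[138,271]]),105)
E
```

```text
board [516.5  93.3] [ 74.3 115.6] 5.0
all [516.7  93.6] [ 77.7 120.1] 5.3
handle [518.9  93. ] [20.4 93.5] 5.0
rack24 [[628.0, 470.0], [571.0, -123.0], [423.0, -109.0], [483.0, 483.0]] c [526.5 180.3] rect [525.9 180.5] [596.1 148.6] 84.5
tray [[733.0, -187.0], [737.0, -336.0], [557.0, -341.0], [551.0, -192.0]] c [ 644.4 -263.9] rect [ 643.9 -264. ] [181.6 149.3] 1.5
boardman [[549.0, 155.0], [558.0, 35.0], [482.0, 29.0], [475.0, 150.0]] c [516.   92.2] rect [515.6  92.2] [ 75.8 121. ] 3.9
handleman [[520.0, 141.0], [532.0, 42.0], [507.0, 42.0], [499.0, 140.0]] c [514.4  91.2] rect [515.2  91.2] [ 24.5 100.1] 5.1
plate86 [[566.0, -11.0], [440.0, -4.0]] c [503.3  -7.6] rect [503.3  -7.6] [126.3   0. ] 176.8
knob107 [[512.0, -36.0], [510.0, -98.0], [493.0, -98.0], [493.0, -36.0]] c [502. -67.] rect [502.3 -67. ] [63.  18.6] 89.2
tin105 [[587.0, 233.0], [580.0, 173.0], [474.0, 180.0], [480.0, 240.0]] c [530.2 206.7] rect [530.5 206.7] [ 60.3 109.8] 86.1
rear105 [[599.0, 311.0], [593.0, 249.0], [485.0, 258.0], [492.0, 317.0]] c [542.  283.8] rect [541.8 284.5] [ 62.6 109.3] 85.2
```

Call:
drive_tool:
  steps:
    - {"rot": [0, 0, 7.74], "fingers": -1}
    - {"rot": [0, 0, 7.74], "fingers": -1}
    - {"rot": [0, 0, 7.74], "fingers": -1}
    - {"rot": [0, 0, 7.74], "fingers": -1}
    - {"rot": [0, 0, 7.74], "fingers": -1}
    - {"rot": [0, 0, 7.74], "fingers": -1}
    - {"rot": [0, 0, 7.74], "fingers": -1}
    - {"rot": [0, 0, 7.74], "fingers": -1}
    - {"rot": [0, 0, 7.74], "fingers": -1}

```text
invalid input
```

Call:
drive_tool:
  steps:
    - {"xyz": [-3.85, 2.18, 0], "fingers": -1}
    - {"xyz": [-3.85, 2.18, 0], "fingers": -1}
    - {"xyz": [-3.85, 2.18, 0], "fingers": -1}
    - {"xyz": [-3.85, 2.18, 0], "fingers": -1}
    - {"xyz": [-3.85, 2.18, 0], "fingers": -1}
    - {"xyz": [-3.85, 2.18, 0], "fingers": -1}
    - {"xyz": [-3.85, 2.18, 0], "fingers": -1}
    - {"xyz": [-3.85, 2.18, 0], "fingers": -1}
    - {"xyz": [-3.85, 2.18, 0], "fingers": -1}
    - {"xyz": [-3.85, 2.18, 0], "fingers": -1}
    - {"xyz": [-3.85, 2.18, 0], "fingers": -1}

```text
invalid input
```

Call:
drive_tool:
  steps:
    - {"xyz": [0, 0, 0], "rot": [0, 0, 7.74], "fingers": -1}
    - {"xyz": [0, 0, 0], "rot": [0, 0, 7.74], "fingers": -1}
    - {"xyz": [0, 0, 0], "rot": [0, 0, 7.74], "fingers": -1}
    - {"xyz": [0, 0, 0], "rot": [0, 0, 7.74], "fingers": -1}
    - {"xyz": [0, 0, 0], "rot": [0, 0, 7.74], "fingers": -1}
    - {"xyz": [0, 0, 0], "rot": [0, 0, 7.74], "fingers": -1}
    - {"xyz": [0, 0, 0], "rot": [0, 0, 7.74], "fingers": -1}
    - {"xyz": [0, 0, 0], "rot": [0, 0, 7.74], "fingers": -1}
    - {"xyz": [0, 0, 0], "rot": [0, 0, 7.74], "fingers": -1}

```text
t: 1.05
eef_pos: [165.3, 602.6, 231.0]
eef_rot: [0.0, 0.678, 0.735, -0.0]
wrist_force: [1.0, -0.1, 0.4]
width: 85.3
grasp_force: 0.0
```

Call:
drive_tool:
  steps:
    - {"xyz": [-3.85, 2.18, 0], "rot": [0, 0, 0], "fingers": -1}
    - {"xyz": [-3.85, 2.18, 0], "rot": [0, 0, 0], "fingers": -1}
    - {"xyz": [-3.85, 2.18, 0], "rot": [0, 0, 0], "fingers": -1}
    - {"xyz": [-3.85, 2.18, 0], "rot": [0, 0, 0], "fingers": -1}
    - {"xyz": [-3.85, 2.18, 0], "rot": [0, 0, 0], "fingers": -1}
    - {"xyz": [-3.85, 2.18, 0], "rot": [0, 0, 0], "fingers": -1}
    - {"xyz": [-3.85, 2.18, 0], "rot": [0, 0, 0], "fingers": -1}
    - {"xyz": [-3.85, 2.18, 0], "rot": [0, 0, 0], "fingers": -1}
    - {"xyz": [-3.85, 2.18, 0], "rot": [0, 0, 0], "fingers": -1}
    - {"xyz": [-3.85, 2.18, 0], "rot": [0, 0, 0], "fingers": -1}
    - {"xyz": [-3.85, 2.18, 0], "rot": [0, 0, 0], "fingers": -1}
    - {"xyz": [-3.85, 2.18, 0], "rot": [0, 0, 0], "fingers": -1}

```text
t: 2.25
eef_pos: [466.9, 163.6, 231.3]
eef_rot: [-0.0, 0.676, 0.737, 0.0]
wrist_force: [0.7, -0.0, -0.2]
width: 85.2
grasp_force: 0.0
```

Call:
drive_tool:
  steps:
    - {"xyz": [-3.85, 2.18, 0], "rot": [0, 0, 0], "fingers": -1}
    - {"xyz": [-3.85, 2.18, 0], "rot": [0, 0, 0], "fingers": -1}
    - {"xyz": [0, 0, 0], "rot": [0, 0, 0], "fingers": -1}
    - {"xyz": [0, 0, 0], "rot": [0, 0, 0], "fingers": -1}

```text
t: 2.65
eef_pos: [516.4, 91.7, 230.9]
eef_rot: [-0.0, 0.676, 0.737, -0.0]
wrist_force: [-0.5, 0.1, 0.9]
width: 85.4
grasp_force: 0.0
```

```bash
python3 - <<'E'
from h import *
st=bot.get_state(); im=bot.capture("wrist"); cv2.imwrite("pics/w1.png",im); print(st["eef_pos"],st["eef_rot"],st["joints"])
print(proj("wrist",[[516,92.5,73],[516,92.5,24]],st))
hsv=cv2.cvtColor(im,cv2.COLOR_BGR2HSV)
np.save('w1st.npy',np.r_[st["eef_pos"],st["eef_rot"]])
E
```

```text
[516.36719119  91.65637263 230.89317644] [-3.92711456e-04  6.76383131e-01  7.36549832e-01 -2.24375268e-04] [ 4.95616095e-02  3.49385590e-01  1.80348949e+00  2.92139402e-04
  9.89588600e-01 -3.57131549e-02]
[[318.07000416 213.48275546]
 [318.15778973 200.79004594]]
```

View pics/w1.png

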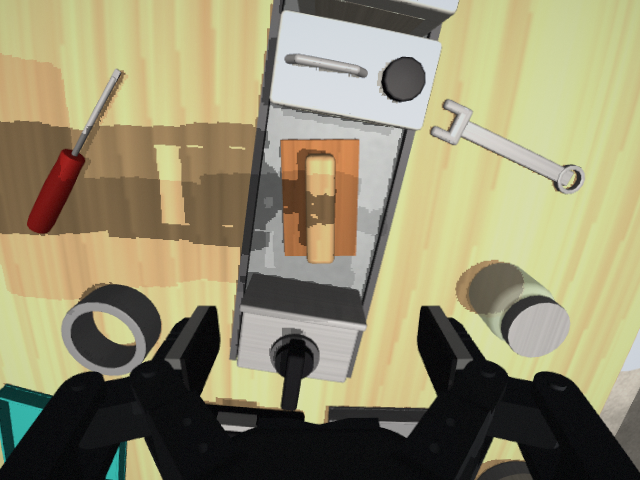

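The wrist view shows the float's handle centred at (320,208), upright in the picture, with the can edge at (350,120) and the stop at (300,340). The alignment is good, so I'll descend and grasp.

Call:
drive_tool:
  steps:
    - {"xyz": [0.25, 0.1, 4.5], "rot": [0, 0, 0], "fingers": -1}
    - {"xyz": [0, 0, 4.5], "rot": [0, 0, 0], "fingers": -1}
    - {"xyz": [0, 0, 4.5], "rot": [0, 0, 0], "fingers": -1}
    - {"xyz": [0, 0, 3.3], "rot": [0, 0, 0], "fingers": -1}
    - {"xyz": [0, 0, 2.0], "rot": [0, 0, 0], "fingers": -1}
    - {"xyz": [0, 0, 0], "rot": [0, 0, 0], "fingers": -1}
    - {"xyz": [0, 0, 0], "rot": [0, 0, 0], "fingers": 1}
    - {"xyz": [0, 0, 0], "rot": [0, 0, 0], "fingers": 1}
    - {"xyz": [0, 0, 0], "rot": [0, 0, 0], "fingers": 1}
    - {"xyz": [0, 0, 0], "rot": [0, 0, 0], "fingers": 1}
    - {"xyz": [0, 0, 0], "rot": [0, 0, 0], "fingers": 1}
    - {"xyz": [0, 0, 0], "rot": [0, 0, 0], "fingers": 1}

```text
t: 3.9
eef_pos: [517.5, 95.0, 44.4]
eef_rot: [0.001, 0.676, 0.737, 0.001]
wrist_force: [-2.0, 1.9, 8.6]
width: 25.1
grasp_force: 60.1
```

Call:
drive_tool:
  steps:
    - {"xyz": [0, 0, -2.0], "rot": [0, 0, 0], "fingers": 1}
    - {"xyz": [0, 0, -4.0], "rot": [0, 0, 0], "fingers": 1}
    - {"xyz": [0, 0, -4.0], "rot": [0, 0, 0], "fingers": 1}
    - {"xyz": [0, 0, -4.0], "rot": [0, 0, 3.5], "fingers": 1}
    - {"xyz": [0, 0, 0], "rot": [0, 0, 0], "fingers": 1}

```text
t: 4.4
eef_pos: [518.8, 95.1, 188.2]
eef_rot: [0.003, 0.698, 0.716, 0.003]
wrist_force: [0.3, 0.3, -1.6]
width: 25.1
grasp_force: 59.7
```

Call:
drive_tool:
  steps:
    - {"xyz": [-2.0, 0.65, 0], "rot": [0, 0, 0], "fingers": 1}
    - {"xyz": [-4.03, 1.3, 0], "rot": [0, 0, 0], "fingers": 1}
    - {"xyz": [-4.03, 1.3, 0], "rot": [0, 0, 0], "fingers": 1}
    - {"xyz": [-4.03, 1.3, 0], "rot": [0, 0, 0], "fingers": 1}
    - {"xyz": [-4.03, 1.3, 0], "rot": [0, 0, 0], "fingers": 1}
    - {"xyz": [-4.03, 1.3, 0], "rot": [0, 0, 0], "fingers": 1}
    - {"xyz": [-4.03, 1.3, 0], "rot": [0, 0, 0], "fingers": 1}
    - {"xyz": [-4.03, 1.3, 0], "rot": [0, 0, 0], "fingers": 1}
    - {"xyz": [-4.03, 1.3, 0], "rot": [0, 0, 0], "fingers": 1}
    - {"xyz": [-2.0, 0.65, 0], "rot": [0, 0, 0], "fingers": 1}
    - {"xyz": [0, 0, 0], "rot": [0, 0, 0], "fingers": 1}
    - {"xyz": [0, 0, 0], "rot": [0, 0, 0], "fingers": 1}

```text
t: 5.6
eef_pos: [642.9, -264.1, 181.9]
eef_rot: [-0.001, 0.698, 0.716, -0.0]
wrist_force: [0.3, 0.3, -1.7]
width: 24.7
grasp_force: 59.6
```

```bash
python3 - <<'E'
from h import *
st=bot.get_state(); print(st["eef_pos"],st["eef_rot"],st["joints"],st["wrist_force"])
a=bot.capture("wrist"); b=bot.capture("top")[60:300,340:500]
b=cv2.resize(b,None,fx=2,fy=2); cv2.imwrite("pics/w2.png",np.hstack([cv2.resize(a,(480,360)),b[:360]]))
E
```

```text
[ 642.89045486 -264.11190332  181.94190267] [-1.04393532e-03  6.97987550e-01  7.16109110e-01 -1.80696840e-04] [-4.84848313e-01  6.38317385e-01  1.42061554e+00  2.78177687e-04
  1.08476434e+00 -5.10606987e-01] [ 0.31565444  0.27200498 -1.65405203]
```

View pics/w2.png

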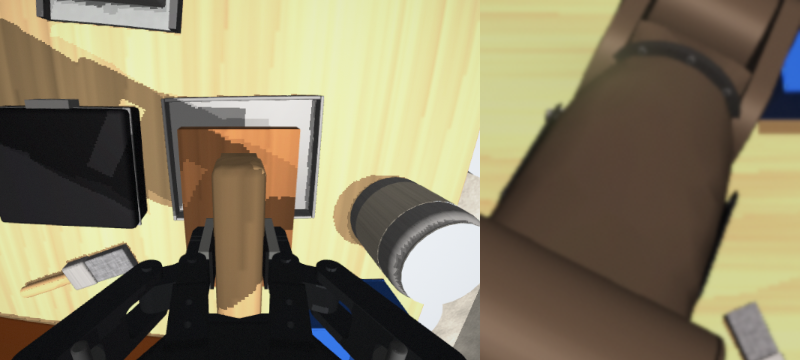

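The float hangs level over the tray: in the left half, the board is at (240,180) inside the tray outline (165-325, 97-220). I'll lower it and release.

Call:
drive_tool:
  steps:
    - {"xyz": [0, 0.1, 3.5], "rot": [0, 0, 0], "fingers": 1}
    - {"xyz": [0, 0, 4.0], "rot": [0, 0, 0], "fingers": 1}
    - {"xyz": [0, 0, 3.5], "rot": [0, 0, 0], "fingers": 1}
    - {"xyz": [0, 0, 1.8], "rot": [0, 0, 0], "fingers": 1}
    - {"xyz": [0, 0, 1.0], "rot": [0, 0, 0], "fingers": 1}
    - {"xyz": [0, 0, 0.5], "rot": [0, 0, 0], "fingers": 1}
    - {"xyz": [0, 0, 0], "rot": [0, 0, 0], "fingers": 1}
    - {"xyz": [0, 0, 0], "rot": [0, 0, 0], "fingers": 1}

```text
t: 6.5
eef_pos: [645.1, -264.3, 41.5]
eef_rot: [0.001, 0.698, 0.716, 0.0]
wrist_force: [0.7, -0.4, -1.7]
width: 25.3
grasp_force: 59.5
```

Call:
drive_tool:
  steps:
    - {"xyz": [0, 0, 0.4], "rot": [0, 0, 0], "fingers": 1}
    - {"xyz": [0, 0, 0.1], "rot": [0, 0, 0], "fingers": 1}
    - {"xyz": [0, 0, 0], "rot": [0, 0, 0], "fingers": 1}

```text
t: 6.8
eef_pos: [644.9, -264.4, 36.4]
eef_rot: [0.001, 0.698, 0.716, 0.0]
wrist_force: [-1.9, 2.5, 3.9]
width: 25.1
grasp_force: 60.4
```

Call:
drive_tool:
  steps:
    - {"xyz": [0, 0, 0], "rot": [0, 0, 0], "fingers": -1}
    - {"xyz": [0, 0, 0], "rot": [0, 0, 0], "fingers": -1}
    - {"xyz": [0, 0, 0], "rot": [0, 0, 0], "fingers": -1}
    - {"xyz": [0, 0, 0], "rot": [0, 0, 0], "fingers": -1}
    - {"xyz": [0, 0, 0], "rot": [0, 0, 0], "fingers": -1}
    - {"xyz": [0, 0, 0], "rot": [0, 0, 0], "fingers": -1}
    - {"xyz": [0, 0, -4], "rot": [0, 0, 0], "fingers": -1}
    - {"xyz": [0, 0, -4.5], "rot": [0, 0, 0], "fingers": -1}
    - {"xyz": [0, 0, -4.5], "rot": [0, 0, 0], "fingers": -1}
    - {"xyz": [0, 0, -4.5], "rot": [0, 0, 0], "fingers": -1}
    - {"xyz": [0, 0, 0], "rot": [0, 0, 0], "fingers": -1}

```text
t: 7.9
eef_pos: [646.4, -265.1, 217.3]
eef_rot: [0.005, 0.698, 0.716, 0.002]
wrist_force: [0.2, 0.6, 1.2]
width: 85.3
grasp_force: 0.0
```

Call:
drive_tool:
  steps:
    - {"xyz": [0, 0, 0], "rot": [0, 0, 7.1], "fingers": -1}
    - {"xyz": [3.05, -2.71, 0], "rot": [0, 0, 0], "fingers": -1}
    - {"xyz": [3.05, -2.71, 0], "rot": [0, 0, 0], "fingers": -1}
    - {"xyz": [3.05, -2.71, 0], "rot": [0, 0, 0], "fingers": -1}
    - {"xyz": [3.05, -2.71, 0], "rot": [0, 0, 0], "fingers": -1}
    - {"xyz": [3.05, -2.71, 0], "rot": [0, 0, 0], "fingers": -1}
    - {"xyz": [3.05, -2.71, 0], "rot": [0, 0, 0], "fingers": -1}
    - {"xyz": [0, 0, 0], "rot": [0, 0, 0], "fingers": -1}
    - {"xyz": [0, 0, 0], "rot": [0, 0, 0], "fingers": -1}

```text
t: 8.8
eef_pos: [500.6, -65.8, 210.6]
eef_rot: [0.0, 0.74, 0.672, 0.0]
wrist_force: [0.2, -0.1, -0.4]
width: 85.4
grasp_force: 0.0
```

```bash
python3 - <<'E'
from h import *
st=bot.get_state(); print(st["eef_pos"],st["eef_rot"],st["joints"])
a=bot.capture("wrist"); cv2.imwrite("pics/w3.png",a); np.save('w3st.npy',np.r_[st["eef_pos"],st["eef_rot"]])
print(proj("wrist",[[502,-67,107],[505,-34,107],[499,-100,107]],st))
E
```

```text
[500.63232125 -65.816845   210.55160299] [3.50971560e-04 7.40404993e-01 6.72160891e-01 2.43882954e-04] [-2.61616999e-01  3.46302771e-01  1.87406102e+00  3.78266271e-05
  9.20374622e-01 -1.65090650e-01]
[[319.80783733 235.30986295]
 [319.62298441 190.97376881]
 [319.97528629 276.13511763]]
```

View pics/w3.png

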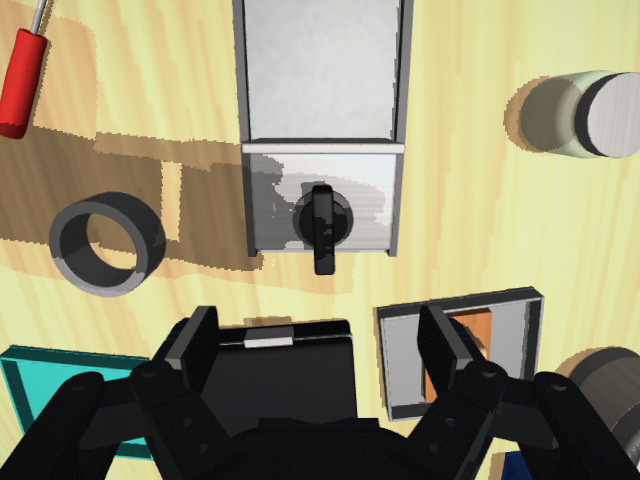

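The bar runs from (322,187) to (325,274), so its axis is about 3 px right of my prediction. I'll shift +3 mm along tool y, descend and grip. The float is seen lying in the tray at (470,355).

Call:
drive_tool:
  steps:
    - {"xyz": [0, 0.3, 4.0], "rot": [0, 0, 0], "fingers": -1}
    - {"xyz": [0, 0, 4.0], "rot": [0, 0, 0], "fingers": -1}
    - {"xyz": [0, 0, 3.7], "rot": [0, 0, 0], "fingers": -1}
    - {"xyz": [0, 0, 2.0], "rot": [0, 0, 0], "fingers": -1}
    - {"xyz": [0, 0, 0], "rot": [0, 0, 0], "fingers": -1}
    - {"xyz": [0, 0, 0], "rot": [0, 0, 0], "fingers": -1}
    - {"xyz": [0, 0, 0], "rot": [0, 0, 0], "fingers": 1}
    - {"xyz": [0, 0, 0], "rot": [0, 0, 0], "fingers": 1}
    - {"xyz": [0, 0, 0], "rot": [0, 0, 0], "fingers": 1}
    - {"xyz": [0, 0, 0], "rot": [0, 0, 0], "fingers": 1}
    - {"xyz": [0, 0, 0], "rot": [0, 0, 0], "fingers": 1}
    - {"xyz": [0, 0, 0], "rot": [0, 0, 0], "fingers": 1}

```text
t: 10.05
eef_pos: [504.6, -66.8, 77.0]
eef_rot: [0.002, 0.741, 0.672, 0.001]
wrist_force: [-9.5, 2.2, 47.4]
width: 15.3
grasp_force: 71.5
```

Call:
drive_tool:
  steps:
    - {"xyz": [0, 0, -0.4], "rot": [0, 0, 0], "fingers": 1}
    - {"xyz": [0, 0, 0], "rot": [0, 0, 0], "fingers": 1}

```text
t: 10.25
eef_pos: [504.3, -66.8, 77.5]
eef_rot: [0.001, 0.741, 0.672, 0.001]
wrist_force: [3.8, -1.5, -5.0]
width: 15.1
grasp_force: 68.6
```

Call:
drive_tool:
  steps:
    - {"xyz": [0, 0, 0], "rot": [0, 0, -8], "fingers": 1}
    - {"xyz": [0, 0, 0], "rot": [0, 0, -8], "fingers": 1}
    - {"xyz": [0, 0, 0], "rot": [0, 0, -8], "fingers": 1}
    - {"xyz": [0, 0, 0], "rot": [0, 0, -8], "fingers": 1}
    - {"xyz": [0, 0, 0], "rot": [0, 0, 0], "fingers": 1}

```text
t: 10.75
eef_pos: [504.7, -66.7, 77.5]
eef_rot: [0.001, 0.525, 0.851, 0.0]
wrist_force: [5.4, -0.3, -6.1]
width: 15.3
grasp_force: 69.2
```

Call:
drive_tool:
  steps:
    - {"xyz": [0, 0, 0], "rot": [0, 0, -8], "fingers": 1}
    - {"xyz": [0, 0, 0], "rot": [0, 0, -8], "fingers": 1}
    - {"xyz": [0, 0, 0], "rot": [0, 0, -8], "fingers": 1}
    - {"xyz": [0, 0, 0], "rot": [0, 0, -8], "fingers": 1}
    - {"xyz": [0, 0, 0], "rot": [0, 0, -8], "fingers": 1}
    - {"xyz": [0, 0, 0], "rot": [0, 0, -4], "fingers": 1}
    - {"xyz": [0, 0, 0], "rot": [0, 0, 0], "fingers": 1}
    - {"xyz": [0, 0, 0], "rot": [0, 0, 0], "fingers": 1}

```text
t: 11.55
eef_pos: [504.9, -66.7, 77.5]
eef_rot: [0.002, 0.17, 0.985, -0.0]
wrist_force: [7.8, 0.1, -7.8]
width: 14.9
grasp_force: 69.3
```

Call:
drive_tool:
  steps:
    - {"xyz": [0.24, 0.97, 0], "rot": [0, 0, 0], "fingers": 1}
    - {"xyz": [0.24, 0.97, 0], "rot": [0, 0, 0], "fingers": 1}
    - {"xyz": [0.24, 0.97, 0], "rot": [0, 0, 0], "fingers": 1}
    - {"xyz": [0.24, 0.97, 0], "rot": [0, 0, 0], "fingers": 1}
    - {"xyz": [0, 0, 0], "rot": [0, 0, 0], "fingers": 1}

```text
t: 12.05
eef_pos: [508.9, -26.0, 77.5]
eef_rot: [0.002, 0.17, 0.985, 0.0]
wrist_force: [7.2, 1.6, -7.7]
width: 14.8
grasp_force: 69.1
```

Call:
drive_tool:
  steps:
    - {"xyz": [0.48, 1.94, 0], "rot": [0, 0, 0], "fingers": 1}
    - {"xyz": [0.48, 1.94, 0], "rot": [0, 0, 0], "fingers": 1}
    - {"xyz": [0.48, 1.94, 0], "rot": [0, 0, 0], "fingers": 1}
    - {"xyz": [0.48, 1.94, 0], "rot": [0, 0, 0], "fingers": 1}
    - {"xyz": [0.48, 1.94, 0], "rot": [0, 0, 0], "fingers": 1}
    - {"xyz": [0.24, 0.97, 0], "rot": [0, 0, 0], "fingers": 1}
    - {"xyz": [0.12, 0.48, 0], "rot": [0, 0, 0], "fingers": 1}
    - {"xyz": [0, 0, 0], "rot": [0, 0, 0], "fingers": 1}

```text
t: 12.85
eef_pos: [519.9, 88.3, 77.5]
eef_rot: [0.001, 0.17, 0.985, 0.0]
wrist_force: [4.8, 0.5, -6.3]
width: 14.7
grasp_force: 69.4
```

Call:
drive_tool:
  steps:
    - {"xyz": [0.06, 0.24, 0], "rot": [0, 0, 0], "fingers": 1}
    - {"xyz": [0.06, 0.24, 0], "rot": [0, 0, 0], "fingers": 1}
    - {"xyz": [0.06, 0.24, 0], "rot": [0, 0, 0], "fingers": 1}
    - {"xyz": [0.06, 0.24, 0], "rot": [0, 0, 0], "fingers": 1}
    - {"xyz": [0.06, 0.24, 0], "rot": [0, 0, 0], "fingers": 1}
    - {"xyz": [0.06, 0.24, 0], "rot": [0, 0, 0], "fingers": 1}
    - {"xyz": [0.06, 0.24, 0], "rot": [0, 0, 0], "fingers": 1}
    - {"xyz": [0.06, 0.24, 0], "rot": [0, 0, 0], "fingers": 1}
    - {"xyz": [0.06, 0.24, 0], "rot": [0, 0, 0], "fingers": 1}
    - {"xyz": [0.06, 0.24, 0], "rot": [0, 0, 0], "fingers": 1}
    - {"xyz": [0.06, 0.24, 0], "rot": [0, 0, 0], "fingers": 1}
    - {"xyz": [0.06, 0.24, 0], "rot": [0, 0, 0], "fingers": 1}

```text
t: 14.05
eef_pos: [522.7, 116.9, 77.5]
eef_rot: [0.001, 0.17, 0.985, 0.0]
wrist_force: [5.2, -2.9, -4.9]
width: 14.7
grasp_force: 69.5
```

Call:
drive_tool:
  steps:
    - {"xyz": [0.05, 0.19, 0], "rot": [0, 0, 0], "fingers": 1}
    - {"xyz": [0.05, 0.19, 0], "rot": [0, 0, 0], "fingers": 1}
    - {"xyz": [0.05, 0.19, 0], "rot": [0, 0, 0], "fingers": 1}
    - {"xyz": [0.05, 0.19, 0], "rot": [0, 0, 0], "fingers": 1}
    - {"xyz": [0.05, 0.19, 0], "rot": [0, 0, 0], "fingers": 1}

```text
t: 14.55
eef_pos: [523.6, 126.7, 77.5]
eef_rot: [0.001, 0.17, 0.985, 0.0]
wrist_force: [5.6, -2.9, -5.5]
width: 15.3
grasp_force: 69.5
```

Call:
drive_tool:
  steps:
    - {"xyz": [0.05, 0.19, 0], "rot": [0, 0, 0], "fingers": 1}
    - {"xyz": [0.05, 0.19, 0], "rot": [0, 0, 0], "fingers": 1}
    - {"xyz": [0.05, 0.19, 0], "rot": [0, 0, 0], "fingers": 1}

```text
t: 14.85
eef_pos: [524.2, 132.4, 77.5]
eef_rot: [0.001, 0.17, 0.985, 0.0]
wrist_force: [5.5, -3.6, -5.8]
width: 15.1
grasp_force: 69.4
```

Call:
drive_tool:
  steps:
    - {"xyz": [0.05, 0.19, 0], "rot": [0, 0, 0], "fingers": 1}
    - {"xyz": [0.05, 0.19, 0], "rot": [0, 0, 0], "fingers": 1}
    - {"xyz": [0.05, 0.19, 0], "rot": [0, 0, 0], "fingers": 1}

```text
t: 15.15
eef_pos: [524.7, 138.3, 77.5]
eef_rot: [0.001, 0.17, 0.985, 0.0]
wrist_force: [6.0, -3.6, -6.4]
width: 14.8
grasp_force: 69.4
```

Call:
drive_tool:
  steps:
    - {"xyz": [0.05, 0.19, 0], "rot": [0, 0, 0], "fingers": 1}
    - {"xyz": [0.05, 0.19, 0], "rot": [0, 0, 0], "fingers": 1}

```text
t: 15.35
eef_pos: [525.1, 141.8, 77.5]
eef_rot: [0.001, 0.17, 0.985, -0.0]
wrist_force: [5.9, -9.5, -5.4]
width: 15.1
grasp_force: 69.4
```

Call:
drive_tool:
  steps:
    - {"xyz": [0.05, 0.19, 0], "rot": [0, 0, 0], "fingers": 1}
    - {"xyz": [0.05, 0.19, 0], "rot": [0, 0, 0], "fingers": 1}

```text
t: 15.55
eef_pos: [525.4, 145.3, 77.5]
eef_rot: [0.001, 0.17, 0.985, -0.0]
wrist_force: [6.6, -14.5, -5.6]
width: 15.0
grasp_force: 69.5
```

Call:
drive_tool:
  steps:
    - {"xyz": [0.04, 0.15, 0], "rot": [0, 0, 0], "fingers": 1}
    - {"xyz": [0, 0, 0], "rot": [0, 0, 0], "fingers": 1}
    - {"xyz": [0, 0, 0], "rot": [0, 0, 0], "fingers": 1}

```text
t: 15.85
eef_pos: [525.5, 146.8, 77.5]
eef_rot: [0.001, 0.17, 0.985, -0.0]
wrist_force: [7.1, -12.2, -4.8]
width: 14.9
grasp_force: 69.5
```

Call:
drive_tool:
  steps:
    - {"xyz": [0.04, 0.15, 0], "rot": [0, 0, 0], "fingers": 1}
    - {"xyz": [0, 0, 0], "rot": [0, 0, 0], "fingers": 1}
    - {"xyz": [0, 0, 0], "rot": [0, 0, 0], "fingers": 1}

```text
t: 16.15
eef_pos: [525.6, 148.1, 77.5]
eef_rot: [0.001, 0.17, 0.985, -0.001]
wrist_force: [6.6, -13.6, -5.0]
width: 14.8
grasp_force: 69.5
```

Call:
drive_tool:
  steps:
    - {"xyz": [0.03, 0.12, 0], "rot": [0, 0, 0], "fingers": 1}
    - {"xyz": [0, 0, 0], "rot": [0, 0, 8], "fingers": 1}
    - {"xyz": [0, 0, 0], "rot": [0, 0, 8], "fingers": 1}
    - {"xyz": [0, 0, 0], "rot": [0, 0, 8], "fingers": 1}
    - {"xyz": [0, 0, 0], "rot": [0, 0, 8], "fingers": 1}
    - {"xyz": [0, 0, 0], "rot": [0, 0, 0], "fingers": 1}

```text
t: 16.75
eef_pos: [525.5, 148.9, 77.5]
eef_rot: [0.001, 0.437, 0.899, -0.001]
wrist_force: [5.3, -18.4, -3.9]
width: 15.1
grasp_force: 69.8
```

Call:
drive_tool:
  steps:
    - {"xyz": [0, 0, 0], "rot": [0, 0, 8], "fingers": 1}
    - {"xyz": [0, 0, 0], "rot": [0, 0, 8], "fingers": 1}
    - {"xyz": [0, 0, 0], "rot": [0, 0, 8], "fingers": 1}
    - {"xyz": [0, 0, 0], "rot": [0, 0, 8], "fingers": 1}
    - {"xyz": [0, 0, 0], "rot": [0, 0, 8], "fingers": 1}
    - {"xyz": [0, 0, 0], "rot": [0, 0, 5], "fingers": 1}
    - {"xyz": [0, 0, 0], "rot": [0, 0, 0], "fingers": 1}
    - {"xyz": [0, 0, 0], "rot": [0, 0, 0], "fingers": 1}

```text
t: 17.55
eef_pos: [525.1, 148.9, 77.5]
eef_rot: [0.001, 0.746, 0.666, -0.001]
wrist_force: [3.4, -18.3, -1.6]
width: 14.9
grasp_force: 70.2
```

Call:
drive_tool:
  steps:
    - {"xyz": [0, 0, 0], "rot": [0, 0, 0], "fingers": -1}
    - {"xyz": [0, 0, 0], "rot": [0, 0, 0], "fingers": -1}
    - {"xyz": [0, 0, 0], "rot": [0, 0, 0], "fingers": -1}
    - {"xyz": [0, 0, 0], "rot": [0, 0, 0], "fingers": -1}
    - {"xyz": [0, 0, 0], "rot": [0, 0, 0], "fingers": -1}
    - {"xyz": [0, 0, 0], "rot": [0, 0, 0], "fingers": -1}
    - {"xyz": [0, 0, -3], "rot": [0, 0, 0], "fingers": -1}
    - {"xyz": [0, 0, -4], "rot": [0, 0, 0], "fingers": -1}
    - {"xyz": [0, 0, -4], "rot": [0, 0, 0], "fingers": -1}
    - {"xyz": [0, 0, -4], "rot": [0, 0, 0], "fingers": -1}
    - {"xyz": [0, 0, 0], "rot": [0, 0, 0], "fingers": -1}

```text
t: 18.65
eef_pos: [526.4, 151.2, 232.3]
eef_rot: [0.002, 0.747, 0.665, 0.004]
wrist_force: [0.8, 0.3, -0.7]
width: 85.6
grasp_force: 0.0
```

```bash
python3 - <<'E'
from h import *
a=bot.capture("wrist"); b=bot.capture("side")[120:360,270:500]
cv2.imwrite("pics/w4.png",np.hstack([cv2.resize(a,(480,360)),cv2.resize(b,(320,360))])); print(bot.get_state()["wrist_force"])
E
```

```text
[ 0.75328761 -1.10374682 -0.58056208]
```

View pics/w4.png

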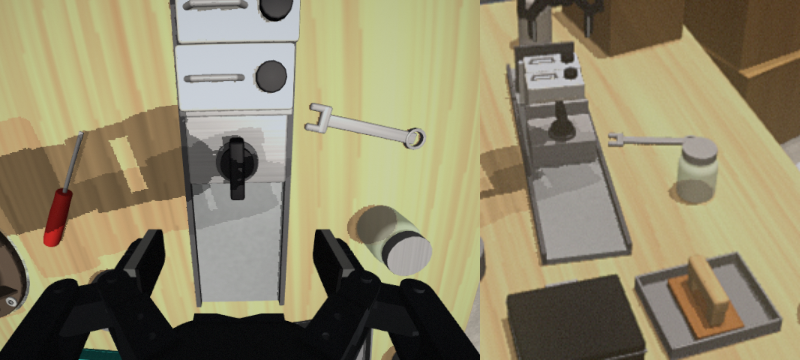

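The stop at (238,150) presses the upright cans, the knob bar at (237,168) lies along the rack, and the float lies flat in the tray at (705,300). The jar and wrench have not been moved, so I'm handing in.

```bash
python3 -c "
from plant import bot
print(bot.close_job())"
```

```text
the job is handed in; nothing more can be done
None
```

I handed the job in at about 19 s, and no verdict came back: the float lies flat in the tray, the stop holds the cans with an estimated 15 N (wrist reading 18 N before release, less drag), the knob is tight, and the jar and wrench look unmoved.

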